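Measure the longest core plug in the bench caliper

ROBOT

A 6-joint arm with a two-finger parallel gripper is mounted at the origin on a cart in front of the work surface, level with it; the furniture and walls round the work are solid. World frame = base frame: x ahead of the robot, y to its left, z up, the work surface at z = 0. Lengths are in mm, angles in rad, forces in N, time in s.
With the tool pointing down it reaches from about 300 to 875 mm from the base axis. Payload 6.4 kg.
Tool frame: the origin (TCP) lies between the finger pads; the fingertips stand 11 mm ahead of it and the grasp point (between the pads) lies 8 mm behind it (arm.tip_extent is the distance from the TCP to the fingertips, in mm); z points along the fingers, y is the direction in which the jaws open and shut (so a half turn about z gives the same grasp; the last joint's range is limited). The gripper opens to 85 mm and grips with 20 to 120 N. Pads are 22 mm wide; open, the fingers measure 114 mm over their backs; the gripper's body (76 mm by 85 mm) begins 54 mm behind the grasp point. The pads swing forward as they close: fully open they stand 13 mm farther back than shut.
Start: joints at [1.022, 0.181, 1.607, -0, 1.354, -0.206], TCP at [193.261, 541.564, 242.288] pointing down, gripper open.
Joint ranges: [-2.99, 2.99], [-0.89, 2.07], [0.3, 2.58], [-1.14, 4.28], [0, 2.63], [-3.12, 3.12]. Speed limits (rad/s): [2.57, 2.57, 3.01, 3.14, 3.14, 3.14].

INTERFACE

Orientations are given as a rotation vector (axis times angle).
In Python, from bench import arm gives the robot as it stands. The module is installed in compiled form; this text tells all that it offers. Calls block until the motion is done:
- arm.goto(position, orientation): joint-space move of the TCP to a pose.
- arm.servo_line(position, rotation=None, max_speed=150): straight line of the TCP; rotation=None keeps the orientation; max_speed is the mean speed in mm/s.
- arm.move_j(angles): joint-space move.
- arm.gripper_to(opening, newtons=None): finger opening in mm; newtons is the grip in N (None keeps the last); returns when the fingers have stopped.
- arm.sleep(seconds).
- arm.inverse_kinematics(position, orientation): joint angles nearest the present ones, or None.
- arm.observe(): the state.
- arm.camera(name): name is "scene" or "top"; returns a dict with "img" (400x640x3 uint8, blue, green, red), "z_map" (400x640 float32, mm along the optical axis (not along the pixel's ray), 0 where there is no reading), "camera_matrix" (3x3 intrinsics, pixels), "rvec" (rotation vector, rad) and "tvec" (3), from world to camera coordinates, as OpenCV has them. Camera axes: x right, y down, z forward; pixel columns grow to the right and rows downward; lengths in mm; the calibration is good to about 2 mm. A picture is of the moment at which its call begins.
A pose or a line that the arm cannot do raises arm.IKError and nothing moves.
- arm.sign_off(): hands the job in, once; it reports no verdict.
Trained networks look in the newest picture that a camera, given by its name, has taken for a name from the list of things; names that differ only in an ending like _2 or _b are one class to them, and where a whole thing is asked for, a point or a joint stands for the part that bears it (a point fixed in the world has none). Each returns a list of dicts, best first, with "conf" (0 to 1); they miss things now and then, are a little off and sometimes report something else, mostly with a low value. They report only what shows in the picture. A call takes as long as a camera call.
- arm.boxes_of(camera, thing): "extent" ([left, top, width, height] in pixels, round what is visible of it).
- arm.mark_of(camera, thing): "position" ([column, row] in pixels: a listed point, or the origin of a listed thing).
The state is a dict: "time": time; "joint_pos": joint angles; "qd": joint speeds; "joint_torque": joint torques, N m; "tcp_pos": TCP position; "ee_rot": TCP orientation; "ft_force": force on the tool from outside, world axes, zero at the start; "torque": the same for the moment, N m; "width": finger opening in mm.
Only numpy, scipy, OpenCV 4.12 (cv2) and the standard library are available. Lean on these libraries where they do the work, as an engineer would, in place of code of your own. Each camera call takes 0.05 s, during which the arm holds its last target.

TASK

Measure the longest of the three stone core plugs: lift it out of its wooden tray by its two ends, lay it in the V-rest and let go so that you can take it again round its sides, then lay it in the cradle of the bench caliper and let go. Push the caliper's sliding jaw in by its thumb stud until the plug is held between both measuring faces, keeping the jaw upright on its beam all the while, and leave it closed like that. Leave the other two plugs in the tray.

Things in the scene. Friction and masses are not known exactly. Their poses are not given: they have to be found in the camera images.
- plug_long: the longest stone core plug: plain grey cylinder, 38 mm diameter, 62 mm long, 175 g (mass varies by 30 percent). Origin at its centre; its x axis is the long axis (either way round), it may be rolled about it.
- plug_medium: another core plug, 38 mm diameter, 52 mm long; origin at its centre, x along it. Stays in the tray.
- plug_short: another core plug, 38 mm diameter, 42 mm long; origin at its centre, x along it. Stays in the tray.
- core_tray: wooden core tray, fixed, 152 x 150 mm, walls 32 mm high. Origin under its centre on the bench. Three channels along its x, centred at y = -48, 0 and +48 mm, each 42 mm wide, 140 mm long inside, floor at z = 6 mm. A plug lies along each, its axis 25 mm above the bench; the walls cover its sides, the channel is free beyond both its ends.
- v_rest: low steel V-rest, fixed: a 90 degree V trough, 36 mm long, 35 mm wide over its upper edges, on a foot 60 x 56 x 8 mm. Origin under its centre on the bench; the trough runs along its y. A 38 mm plug lying in it has its axis at z = 52 mm, 11 mm above the V's upper edges; the ends of a 62 mm plug overhang by 13 mm each.
- caliper: bench caliper, fixed. Origin on the bench under its measuring axis, which runs along its y at x = 0, z = 58 mm. Base x +-42, y -150 to +82 mm. Fixed jaw at +y: face at y = +45, top z = 80 mm. Cradle: 90 degree V trough along y from -14 to +34 mm, 35 mm wide, upper edges 11 mm below the axis; a 38 mm plug lying in it is centred on the axis. Beam under it 22 mm wide, top z = 29 mm.
- jaw (a joint): travel of the sliding jaw along the beam towards the fixed jaw (caliper +y), m: 0 fully open, gap between the measuring faces = 0.090 minus this value; stops at 0.045. Slides against about 0.7 N of friction and stays where it is left.
- jaw_rock (a joint): rocking of the sliding jaw on its beam, rad, about the caliper's x axis, 40 mm above the bench; 0 = upright and square, negative = its top leans towards the fixed jaw. A spring strip of 0.8 N m/rad holds it upright; play to 0.1 either way. Pushed level with the measuring axis it hardly rocks; pushed at its top or down at the beam it cocks as soon as it meets the plug.
- jaw_face (a point): tip of the sliding jaw's round-ended measuring nose (17 mm diameter, dark steel), its measuring face, on the measuring axis. The nose stands 23 mm out of the jaw plate, which is 30 mm wide and 11 mm thick, top at z = 83 mm.
- thumb_stud (a point): the outermost point of the sliding jaw's thumb stud, a black ball of 18 mm diameter on the measuring axis, 65 mm behind the measuring face (on the caliper's -y side). Pushing here along the caliper's +y closes the jaw. Behind it there is free room down to the beam, whose top is 29 mm above the bench.
- anvil_face (a point): centre of the fixed jaw's measuring face (20 mm diameter), on the measuring axis

How it is judged (in metres and radians):
On the way, in this order (a step that is already met when the one before it is completed fails the run):
1. the longest plug lies in the V-rest, along it, and is let go (angle between the x axis of plug_long and the y axis of v_rest, either way round below 0.1 rad and horizontal distance between plug_long and v_rest below 0.018 m and z of plug_long in the frame of v_rest below 0.056 m and contact force between the fingers and plug_long below 0.05 N), for 0.2 s.
2. the longest plug lies in the caliper's cradle, let go, the jaw still open (angle between the x axis of plug_long and the y axis of caliper, either way round below 0.08 rad and horizontal distance between plug_long and caliper below 0.02 m and z of plug_long in the frame of caliper between 0.054 and 0.062 m and value of joint jaw below 0.0262 m and contact force between the fingers and plug_long below 0.05 N), for 0.2 s.
At the end, for the whole second after the job is handed in: The longest plug lies in the caliper's cradle on the measuring axis (3 mm, 0.05 rad), at rest and let go, closed in between both measuring faces with no more than 1.5 mm of play; the jaw stands upright (0.02 rad); the other two plugs lie in their channels, moved less than 20 mm (value of joint jaw between 0.0265 and 0.03 m and value of joint jaw_rock between -0.02 and 0.02 rad and angle between the x axis of plug_long and the y axis of caliper, either way round below 0.05 rad and x of plug_long in the frame of caliper between -0.003 and 0.003 m and y of plug_long in the frame of caliper between 0.0115 and 0.0165 m and z of plug_long in the frame of caliper between 0.055 and 0.061 m and linear speed of plug_long below 0.01 m/s and distance of each of plug_medium, plug_short from where it was at the start of the episode below 0.02 m); the robot touches nothing.
It fails at once if the sliding jaw is cocked: it rocks more than 0.035 rad (2 degrees) on the beam (value of joint jaw_rock above 0.035 rad or value of joint jaw_rock below -0.035 rad).
It also fails if it takes over 64 s, if anything falls off the work surface, if the arm or the gripper's body presses on something with over 40 N, if the wrist force passes 120 N, or if a joint passes its speed limit or range.

## Working session

There is one attempt and no reset: what is moved stays moved. The work goes in short steps, each a Python script; the robot and the scene stay as the last script left them, time stands still between calls to the robot, and variables do not carry over. Pictures are saved under pics/ and viewed, and the job is handed in when it is done.

```bash
mkdir -p pics; ls; python3 - <<'E'
from bench import arm
import cv2
print(arm.observe())
for n in("scene","top"):
    c=arm.camera(n); cv2.imwrite(f"pics/{n}0.png",c["img"])
    print(n,c["camera_matrix"],c["rvec"],c["tvec"])
    for t in["plug_long","plug_medium","plug_short","core_tray","v_rest","caliper","jaw_face","thumb_stud","anvil_face"]:
        print(t,[(m["conf"],m["position"]) for m in arm.mark_of(n,t)[:3]],[(m["conf"],m["extent"]) for m in arm.boxes_of(n,t)[:3]])
E
```

```text
pics
{'time': 0.0, 'joint_pos': array([ 1.02170970e+00,  1.81553842e-01,  1.60799736e+00,  2.63618031e-05,
        1.35383587e+00, -2.06299275e-01]), 'qd': array([ 1.99725861e-04,  1.68793726e-03, -1.15871199e-05,  1.22134944e-03,
       -7.68433430e-04,  1.14463890e-03]), 'joint_torque': array([-6.37321336e-04, -4.44880700e+01, -3.51329005e+01, -3.86160909e-04,
        9.25687433e-03,  4.42000655e-06]), 'tcp_pos': array([192.95364696, 541.08676219, 241.38210269]), 'ee_rot': array([-5.35708438e-01, -3.09488391e+00,  2.60452828e-03]), 'ft_force': array([-0.22182616, -0.05840935, -0.22456028]), 'torque': array([0.03604475, 0.01023687, 0.00079802]), 'width': 85.33687900142881}
scene [[441.16876015   0.         319.76387359]
 [  0.         441.16876015 193.61906935]
 [  0.           0.           1.        ]] [ 2.00788317 -0.68728665  0.38348886] [-435.96709567  186.01717076  907.35799754]
plug_long [(0.69, [279.6, 168.8])] [(0.47, [273.8, 161.4, 16.6, 9.4])]
plug_medium [(0.59, [295.7, 184.4])] [(0.5, [281.9, 173.8, 24.6, 10.3]), (0.47, [389.9, 227.5, 23.9, 37.2]), (0.27, [391.5, 228.8, 
[... 896 characters left out ...]
194.5])] [(0.6, [198.6, 180.6, 23.4, 30.1])]
plug_medium [(0.56, [253.4, 196.7])] [(0.68, [244.8, 182.7, 20.8, 27.5])]
plug_short [(0.58, [233.9, 194.8])] [(0.53, [222.3, 186.6, 18.6, 19.5])]
core_tray [(0.96, [238.7, 200.2])] [(0.79, [195.4, 158.8, 77.7, 79.5])]
v_rest [(0.82, [318.1, 227.8]), (0.64, [400.6, 184.2])] [(0.55, [307.3, 211.7, 27.6, 29.4]), (0.4, [223.0, 185.4, 18.0, 20.2])]
caliper [(0.78, [400.9, 184.9]), (0.3, [453.0, 196.1])] [(0.79, [362.5, 157.7, 108.0, 62.7])]
jaw_face [(0.86, [424.5, 185.0])] [(0.8, [425.6, 180.8, 25.8, 27.1])]
thumb_stud [(0.9, [451.7, 194.8])] [(0.79, [424.2, 180.2, 26.0, 26.4])]
anvil_face [(0.61, [380.0, 175.7])] [(0.6, [361.6, 158.7, 106.8, 61.2])]
```

```bash
python3 - <<'E'
import cv2
a=cv2.imread("pics/top0.png")[140:260,180:490]; cv2.imwrite("pics/topc.png",cv2.resize(a,None,fx=2.55,fy=2.55,interpolation=cv2.INTER_CUBIC))
a=cv2.imread("pics/scene0.png")[145:305,245:455]; cv2.imwrite("pics/scenec.png",cv2.resize(a,None,fx=3.7,fy=3.7,interpolation=cv2.INTER_CUBIC))
E
```

```text
(no output)
```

View pics/topc.png

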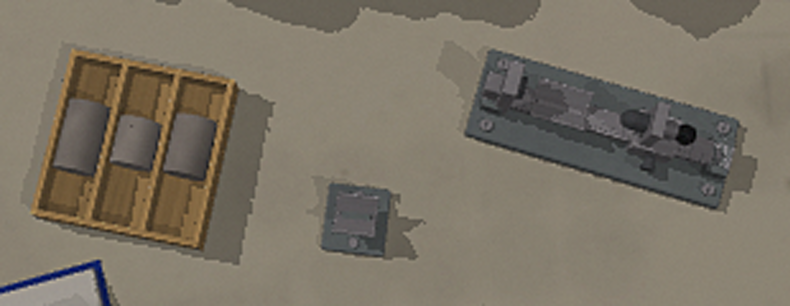

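View pics/scenec.png

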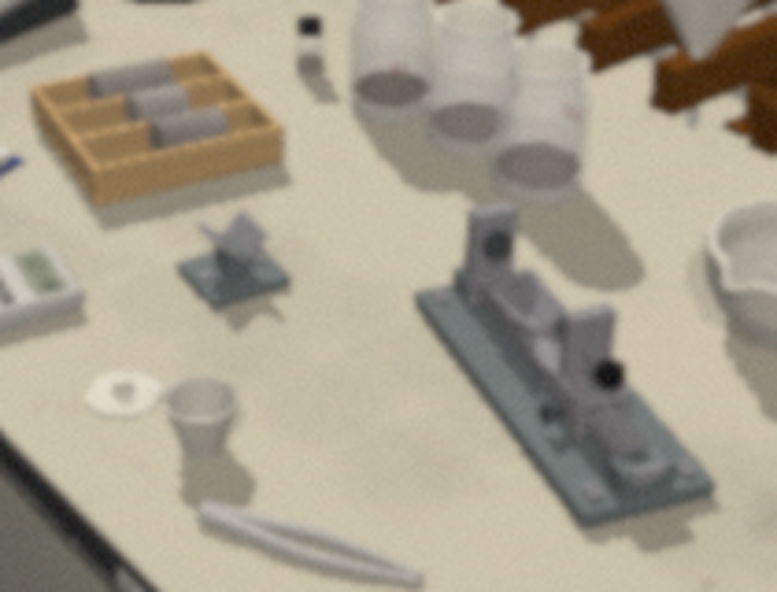

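View pics/top0.png

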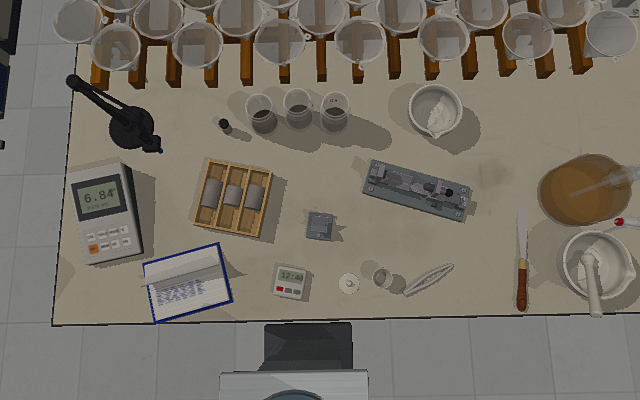

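```bash
cat > h.py <<'E'
import numpy as np, cv2
from bench import arm
def cloud(c):
    z=c["z_map"]; K=c["camera_matrix"]; R=cv2.Rodrigues(np.array(c["rvec"]))[0]; t=np.array(c["tvec"])
    v,u=np.mgrid[0:400,0:640]
    P=np.stack([(u-K[0,2])/K[0,0]*z,(v-K[1,2])/K[1,1]*z,z],-1)
    W=(P-t)@R; W[z<=0]=np.nan
    return W
def ray(c,px,zw):
    K=c["camera_matrix"]; R=cv2.Rodrigues(np.array(c["rvec"]))[0]; t=np.array(c["tvec"])
    d=R.T@np.array([(px[0]-K[0,2])/K[0,0],(px[1]-K[1,2])/K[1,1],1]); o=-R.T@t
    return o+d*(zw-o[2])/d[2]
E
python3 - <<'E'
from h import *
print("tip",arm.tip_extent)
np.set_printoptions(precision=1,suppress=True)
Z=dict(plug_long=25,plug_medium=25,plug_short=25,core_tray=0,v_rest=0,caliper=0,jaw_face=58,thumb_stud=58,anvil_face=58)
cs={}
for n in("scene","top"):
    c=arm.camera(n); cs[n]=c
    W=cloud(c); np.save(f"{n}.npy",W); np.savez(f"{n}_cam.npz",**c)
    for t,z in Z.items():
        for m in arm.mark_of(n,t)[:1]: print(n,t,m["conf"],ray(c,m["position"],z))
    m=(W[...,2]>-15)&(W[...,2]<5)&(W[...,0]>250)&(W[...,0]<700)&(abs(W[...,1])<350)
    print(n,"bench z",np.nanmedian(W[m][:,2]),np.nanstd(W[m][:,2]))
E
```

```text
tip 11.0
scene plug_long 0.73 [541.8 172.1  25. ]
scene plug_medium 0.6 [526.   80.9  25. ]
scene plug_short 0.56 [524.9 112.5  25. ]
scene core_tray 0.8 [540.5 126.8   0. ]
scene v_rest 0.87 [463.8 -66.4   0. ]
scene caliper 0.93 [ 554.3 -250.4    0. ]
scene jaw_face 0.78 [ 528.8 -286.2   58. ]
scene thumb_stud 0.88 [ 522.8 -342.6   58. ]
scene anvil_face 0.83 [ 576.2 -210.8   58. ]
scene bench z 0.00759966646164873 2.0077468500217766
top plug_long 0.93 [542.5 177.8  25. ]
top plug_medium 0.74 [525.7  85.5  25. ]
top plug_short 0.56 [529.2 126.1  25. ]
top core_tray 0.92 [528.  127.3   0. ]
top v_rest 0.79 [462.1 -61.7   0. ]
top caliper 0.59 [ 547.3 -254.3    0. ]
top jaw_face 0.78 [ 540.8 -291.5   58. ]
top anvil_face 0.87 [ 568.1 -203.4   58. ]
top bench z 0.357691622562099 1.6810005915241486
```

```bash
python3 - <<'E'
from h import *
np.set_printoptions(precision=1,suppress=True)
for n in("top","scene"):
    W=np.load(n+".npy").reshape(-1,3); W=W[~np.isnan(W[:,0])]
    def box(name,x,y,r,z0,z1):
        m=(abs(W[:,0]-x)<r[0])&(abs(W[:,1]-y)<r[1])&(W[:,2]>z0)&(W[:,2]<z1)
        P=W[m]; 
        print(n,name,len(P),cv2.minAreaRect(P[:,:2].astype(np.float32)))
        return P
    box("tray rim",530,127,(115,115),26,60)
    box("tray",530,127,(115,115),12,60)
    box("vfoot",463,-62,(50,50),5,70)
    box("vtop",463,-62,(50,50),30,70)
    box("calbase",545,-260,(110,160),6,100)
    box("cal hi",545,-260,(110,160),26,100)
    for nm,x,y in(("long",542,176),("med",526,84),("short",528,125)):
        P=box(nm,x,y,(50,14),33,60)
        if len(P): print(P.mean(0),P[:,2].max())
W=np.load("top.npy")
print(W[178:215:2,200:224:2,2].round(0))
E
```

```text
top tray rim 2392 ((529.2081909179688, 131.37933349609375), (151.2734832763672, 152.52850341796875), 77.58440399169922)
top tray 2877 ((506.88958740234375, 136.2540740966797), (151.35296630859375, 198.2147216796875), 77.59080505371094)
top vfoot 638 ((463.0936584472656, -62.359981536865234), (55.97028350830078, 59.873329162597656), 81.54654693603516)
top vtop 194 ((463.0351257324219, -62.516357421875), (35.497127532958984, 34.900211334228516), 81.13298034667969)
top calbase 3730 ((584.1094360351562, -283.7037658691406), (259.22393798828125, 167.77310180664062), 71.70272827148438)
top cal hi 1503 ((546.5269165039062, -282.59521484375), (175.5791778564453, 185.91220092773438), 22.13689422607422)
top long 345 ((532.6016235351562, 176.29283142089844), (27.3038272857666, 73.81787109375), 89.1109619140625)
[537.  175.4  41.8] 48.72931394256616
top med 282 ((537.7471923828125, 84.10366821289062), (26.52818489074707, 75.69725036621094), 89.56356048583984)
[527.1  82.9  41.9] 48.0499788240158
top short 242 ((518.7777709960938, 125.3597412109375), (71.61314392089844, 27.169179916381836), 0.199
[... 1493 characters left out ...]
39. 43. 43. 47. 42. 38. 38. 31. 32.]
 [33. 32. 37. 42. 43. 43. 42. 42. 41. 37. 32. 32.]
 [33. 31. 35. 43. 42. 43. 43. 40. 40. 36. 29. 33.]
 [31. 27. 42. 42. 46. 44. 42. 41. 40. 35. 23. 35.]
 [35. 25. 39. 42. 46. 46. 41. 37. 35. 33. 34. 34.]
 [32. 37. 42. 46. 45. 44. 42. 38. 37. 32. 33. 30.]
 [31. 38. 42. 42. 43. 42. 37. 39. 36. 28. 34. 27.]
 [25. 39. 46. 45. 41. 45. 44. 40. 36. 26. 35. 23.]
 [24. 40. 42. 41. 42. 45. 40. 38. 32. 31. 33. 16.]
 [21. 19. 27. 35. 38. 43. 39. 36. 29. 32. 34. 17.]
 [18.  7.  5.  7.  5.  7. 19. 28. 29. 33. 27. 14.]
 [13. 10.  3.  9.  6.  5.  7.  8.  7. 33. 26.  8.]
 [12.  9.  6. 10.  5.  6.  7.  7. 33. 32. 21.  8.]
 [ 7.  8.  5.  4.  8.  3. 10.  8. 31. 29. 17. 10.]]
```

```bash
python3 - <<'E'
from h import *
np.set_printoptions(precision=1,suppress=True,linewidth=150)
for n in("top","scene"):
    W=np.load(n+".npy").reshape(-1,3); W=W[~np.isnan(W[:,0])]
    # vrest local grid
    a=np.deg2rad(81.3-90); ex=np.array([np.cos(a),np.sin(a)]); ey=np.array([-np.sin(a),np.cos(a)])
    q=(W[:,:2]-[463,-62.4]); lx=q@ex; ly=q@ey
    print(n,"profile by lx"); 
    for s in range(-18,19,3):
        m=(abs(lx-s)<1.5)&(abs(ly)<14); k=(abs(ly-s)<1.5)&(abs(lx)<14); print(s,m.sum(),np.median(W[m,2]),np.median(W[k,2]))
    # caliper
    c0=np.array([547,-253.]);a=np.deg2rad(72-90)
    for it in range(3):
        ex=np.array([np.cos(a),np.sin(a)]); ey=np.array([-np.sin(a),np.cos(a)])
        q=W[:,:2]-c0; lx=q@ex; ly=q@ey
        m=(abs(lx)<48)&(ly>-157)&(ly<90)&(W[:,2]>6)&(W[:,2]<90)
        r=cv2.minAreaRect(W[m][:,:2].astype(np.float32)); print(r)
        ang=r[2]; 
        if r[1][0]<r[1][1]: ang+=90
        a=np.deg2rad((ang%180)-90); ey=np.array([-np.sin(a),np.cos(a)])
        c0=np.array(r[0])+34*ey; print("cal",c0,np.rad2deg(a)+90)
    ex=np.array([np.cos(a),np.sin(a)])
    q=W[:,:2]-c0; lx=q@ex; ly=q@ey
    for z0,z1 in((66,90),(50,90)):
        for y0,y1 in((30,80),(-130,-20)):
            m=(abs(lx)<30)&(ly>y0)&(ly<y1)&(W[:,2]>z0)&(W[:,2]<z1)
            print(z0,y0,m.sum(),"lx",np.percentile(lx[m],[2,50,98]),"ly",np.percentile(ly[m],[2,50,98]))
E
```

```text
top profile by lx
-18 23 9.834345131956809 10.46731764060712
-15 31 39.328515693423185 31.341029188799617
-12 15 37.46840633357233 29.513965301333307
-9 13 35.24418239234992 34.20555248504686
-6 16 31.550463068745827 32.373488362636266
-3 17 28.925683831425705 30.846830521881593
0 14 27.61158985614334 33.060482169678956
3 21 28.758634865752782 31.121051778538508
6 18 30.804580590381097 31.131333343668146
9 22 33.85341624584159 33.25739045048839
12 17 36.94651080783523 30.90105431753725
15 21 40.57993923459646 32.48616817202733
18 6 40.136577181816 31.157708432585803
((540.5779418945312, -283.87103271484375), (231.5985107421875, 85.25394439697266), 71.7302474975586)
cal [ 551.2 -251.6] 71.7302474975586
((541.8191528320312, -280.11126708984375), (239.5171661376953, 85.25394439697266), 71.7302474975586)
cal [ 552.5 -247.8] 71.7302474975586
((541.8191528320312, -280.11126708984375), (239.5171661376953, 85.25394439697266), 71.7302474975586)
cal [ 552.5 -247.8] 71.7302474975586
66 30 110 lx [-15.   -2.5  13.6] ly [41.6 52.8 59.7]
66 -130 140 lx [-15.1  -1.3  13.1] ly [-103.   -69.7  -52.5]
[... 626 characters left out ...]
.773864565962384
18 7 8.879702805606286 31.675106465680084
((539.8111572265625, -285.6011657714844), (231.8308868408203, 86.44194030761719), 71.58325958251953)
cal [ 550.6 -253.3] 71.58325958251953
((539.8111572265625, -285.6011657714844), (231.8308868408203, 86.44194030761719), 71.58325958251953)
cal [ 550.6 -253.3] 71.58325958251953
((539.8111572265625, -285.6011657714844), (231.8308868408203, 86.44194030761719), 71.58325958251953)
cal [ 550.6 -253.3] 71.58325958251953
66 30 107 lx [-15.   -1.6  13.9] ly [47.7 54.2 64.3]
66 -130 139 lx [-14.7  -1.4  13.8] ly [-97.  -70.4 -62.1]
50 30 186 lx [-15.   -3.4  13.5] ly [45.5 53.3 64. ]
50 -130 287 lx [-14.7  -3.2  13.9] ly [-102.   -71.2  -45.9]
```

```bash
cat >> h.py <<'E'
def rot(deg):
    from scipy.spatial.transform import Rotation as Ro
    a=np.deg2rad(deg); y=np.array([np.cos(a),np.sin(a),0]); z=np.array([0,0,-1.]); x=np.cross(y,z)
    return Ro.from_matrix(np.stack([x,y,z],1)).as_rotvec()
def ik(p,deg):
    return {k:arm.inverse_kinematics(np.array(p,float),rot(deg+k)) for k in(0,180)}
def st():
    o=arm.observe(); print("t %.2f tcp %s w %.1f F %s"%(o["time"],o["tcp_pos"].round(1),o["width"],o["ft_force"].round(2))); return o
TRAY=np.array([529,131.]); VR=np.array([463,-62.2]); CAL=np.array([550.6,-252.4])
TA=-12.4; VA=81.3; CA=71.65   # channel dir, v trough dir, caliper +y dir
def u(deg): a=np.deg2rad(deg); return np.array([np.cos(a),np.sin(a)])
E
python3 - <<'E'
from h import *
np.set_printoptions(precision=2,suppress=True,linewidth=150)
for n in("top","scene"):
    W=np.load(n+".npy").reshape(-1,3); W=W[~np.isnan(W[:,0])]
    q=W[:,:2]-TRAY; lx=q@u(TA); ly=q@u(TA+90)
    for c in(-48,0,48):
        m=(abs(ly-c)<12)&(W[:,2]>34)&(abs(lx)<66)
        m2=(abs(ly-c)<26)&(W[:,2]>38)&(abs(lx)<66)
        print(n,c,m.sum(),np.percentile(lx[m],[1,3,50,97,99]),lx[m].min(),lx[m].max(),ly[m2].mean())
for k,p,a in(("tray",[538,179,25],TA),("v",[*VR,52],VA),("v2",[*VR,52],VA-90),("cal",[*CAL,60],CA-90),("push",[*(CAL-120*u(CA)),50],CA-90)):
    print(k,p,a,ik(p,a))
E
```

```text
top -48 253 [-16.37 -15.56   8.75  33.42  34.74] -16.55680795503798 35.33989948992087 -48.932085299263555
top 0 206 [-17.09 -16.74   3.21  23.3   24.02] -17.401761645207777 24.701775761070834 -1.1891344195249882
top 48 298 [-31.28 -30.78  -1.66  28.36  29.61] -31.514925222171215 30.332028854676086 46.87460424386431
scene -48 100 [-17.46 -16.66   6.    31.97  34.2 ] -18.57499034817702 35.021792353257986 -53.03352223228773
scene 0 70 [-17.84 -17.65   0.98  23.29  23.89] -18.14708191004824 24.63479847883677 -5.187848562124758
scene 48 92 [-32.8  -31.36  -2.69  28.73  29.72] -33.443727109289185 30.43425452145519 42.87006331588876
tray [538, 179, 25] -12.4 {0: array([ 0.11,  0.45,  1.75, -0.  ,  0.93,  0.33]), 180: array([ 0.11,  0.45,  1.75, -0.  ,  0.93, -2.81])}
v [np.float64(463.0), np.float64(-62.2), 52] 81.3 {0: array([-0.39,  0.22,  2.  , -0.  ,  0.92, -1.81]), 180: array([-0.39,  0.22,  2.  , -0.  ,  0.92,  1.33])}
v2 [np.float64(463.0), np.float64(-62.2), 52] -8.700000000000003 {0: array([-0.39,  0.22,  2.  , -0.  ,  0.92, -0.24]), 180: array([-0.39,  0.22,  2.  , -0.  ,  0.92,  2.9 ])}
cal [np.float64(550.6), np.float64(-252.4), 60] -18.349999999999994 {0: array([-0.63,  0.46,  1.64,  0.  ,  1.03, -0.31]), 180: array([-0.63,  0.46,  1.64,  0.  ,  1.03,  2.84])}
push [np.float64(512.8214960401425), np.float64(-366.29813272637546), 50] -18.349999999999994 {0: array([-0.81,  0.52,  1.58,  0.  ,  1.04, -0.49]), 180: array([-0.81,  0.52,  1.58,  0.  ,  1.04,  2.65])}
```

```bash
python3 - <<'E'
from h import *
p=TRAY-0.8*u(TA)+47.3*u(TA+90); print(p)
arm.goto([*p,130],rot(TA)); st()
arm.servo_line([*p,60],max_speed=150)
arm.servo_line([*p,19],max_speed=60); st()
c=arm.camera("scene"); cv2.imwrite("pics/g1.png",cv2.resize(c["img"][100:260,200:400],None,fx=4,fy=3.7)); 
E
```

```text
[538.37564315 177.36838703]
t 4.77 tcp [538.2 178.3 130.2] w 85.3 F [ 0.36 -0.01  0.05]
t 6.22 tcp [538.6 177.4  19.1] w 85.2 F [-0.16  0.88 -0.11]
```

View pics/g1.png

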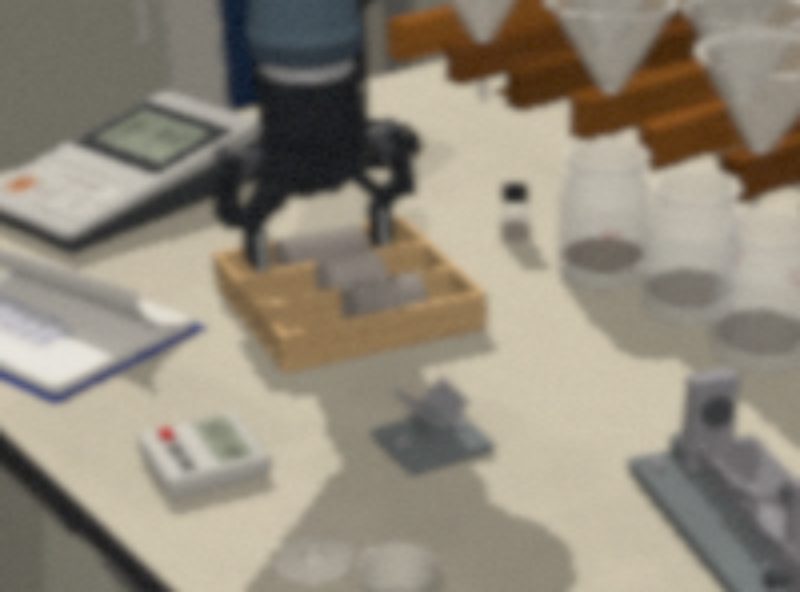

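The fingers (crop ≈(257,240) and (380,220)) straddle the long plug (≈(325,245)) inside its channel. I'll grip and lift.

```bash
python3 - <<'E'
from h import *
arm.gripper_to(55,50); o=st()
p=o["tcp_pos"][:2]
arm.servo_line([*p,120],max_speed=150); o=st()
c=arm.camera("scene"); cv2.imwrite("pics/g2.png",cv2.resize(c["img"][60:220,200:400],None,fx=4,fy=3.7)); 
c=arm.camera("top"); cv2.imwrite("pics/g2t.png",cv2.resize(c["img"][140:260,140:340],None,fx=4,fy=4)); 
E
```

```text
t 6.61 tcp [538.9 177.5  19.7] w 61.4 F [-0.91  0.13  5.21]
t 7.43 tcp [538.1 177.4 119. ] w 61.6 F [-0.62 -0.25 -2.07]
```

View pics/g2.png

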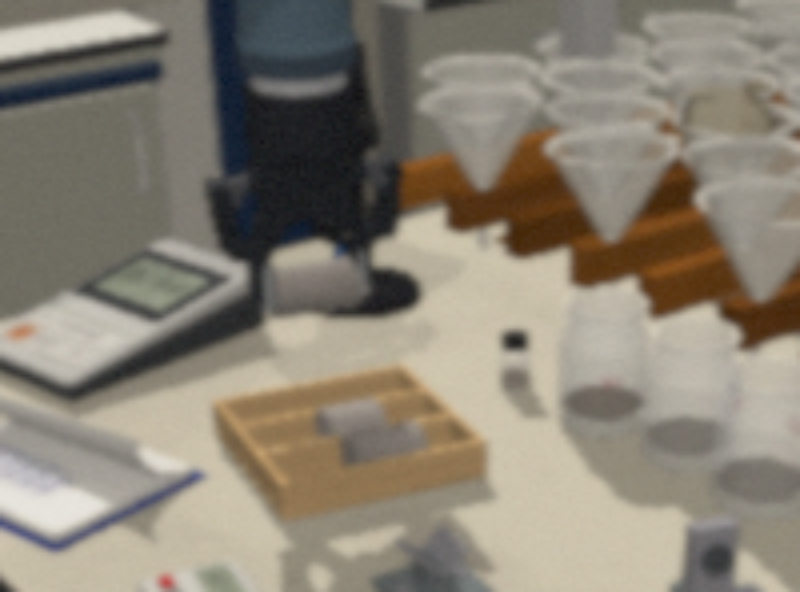

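```bash
python3 - <<'E'
from h import *
arm.goto([*VR,110],rot(VA+180)); st()
c=arm.camera("top"); cv2.imwrite("pics/v1t.png",cv2.resize(c["img"][170:290,240:400],None,fx=4.5,fy=4.5)); 
arm.servo_line([*VR,58],max_speed=120); b=st()
for z in np.arange(54,43.5,-1.5):
    arm.servo_line([*VR,z],max_speed=30); o=st()
    if (o["ft_force"]-b["ft_force"])[2]>4: break
c=arm.camera("scene"); cv2.imwrite("pics/v1.png",cv2.resize(c["img"][130:290,220:420],None,fx=4,fy=3.7)); 
E
```

```text
t 8.53 tcp [463.2 -61.9 109.9] w 61.2 F [-0.01  0.02 -1.18]
t 9.16 tcp [463.3 -61.8  58.1] w 61.1 F [-0.4   0.46 -1.49]
t 9.44 tcp [463.3 -62.3  54.4] w 61.0 F [ 0.33 -0.01 -2.17]
t 9.69 tcp [463.  -62.3  52.6] w 61.4 F [-0.01  0.48 -0.98]
t 9.94 tcp [462.9 -62.2  50.9] w 60.9 F [-0.42 -1.04 -2.15]
t 10.19 tcp [462.9 -62.2  49.4] w 61.2 F [ 0.83 -0.61 -0.68]
t 10.44 tcp [463.  -62.2  47.9] w 61.3 F [-0.14  0.13 -2.02]
t 10.69 tcp [463.8 -62.5  46.9] w 61.3 F [ 2.29 -0.98 -0.86]
t 10.94 tcp [464.  -62.6  46.6] w 61.8 F [-3.38  2.37 14.81]
```

View pics/v1.png

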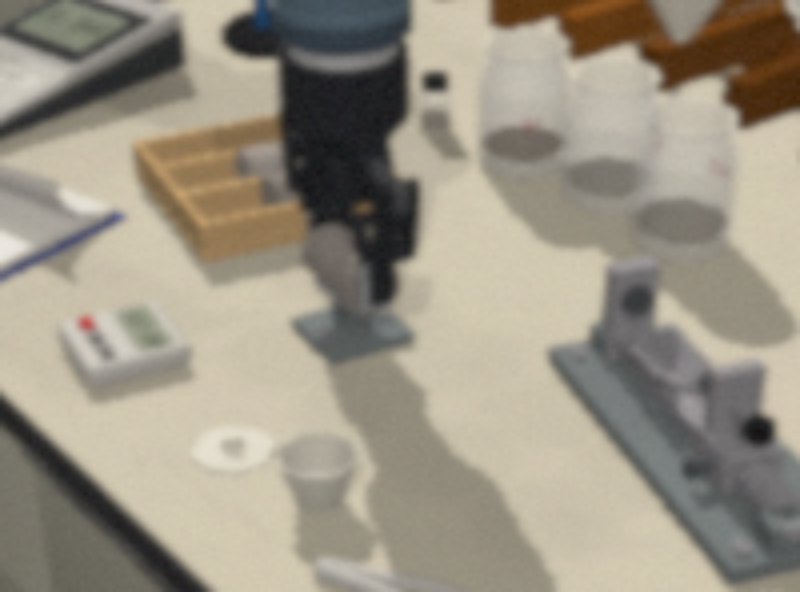

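View pics/v1t.png

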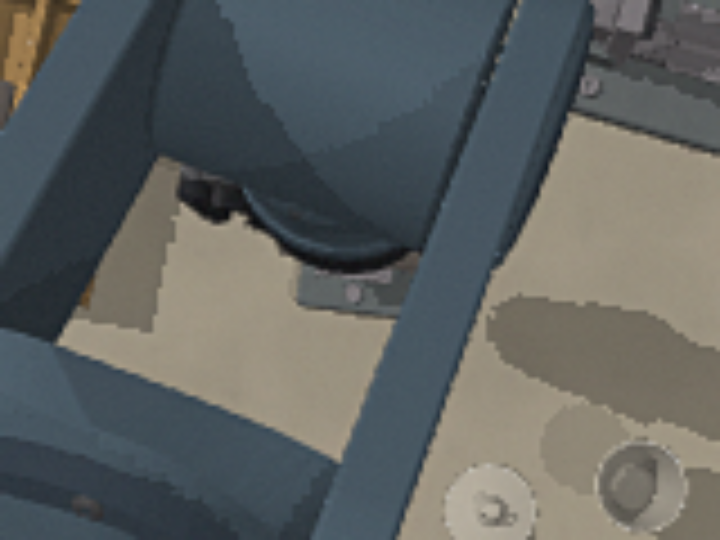

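The plug sits in the V at scene crop ≈(340,270), with contact at the predicted height. I'll release, lift and look.

```bash
python3 - <<'E'
from h import *
arm.gripper_to(85); o=st()
arm.servo_line([*o["tcp_pos"][:2],125],max_speed=150); st()
c=arm.camera("scene"); cv2.imwrite("pics/v2.png",cv2.resize(c["img"][130:290,220:420],None,fx=4,fy=3.7)); 
W=cloud(c)
for n in ("scene",): print([(m["conf"],ray(c,m["position"],52).round(1)) for m in arm.mark_of(n,"plug_long")[:2]])
P=W.reshape(-1,3); P=P[(abs(P[:,0]-463)<40)&(abs(P[:,1]+62)<45)&(P[:,2]>46)&(P[:,2]<74)]
q=P[:,:2]-VR; lx=q@u(VA-90); ly=q@u(VA); t=P[:,2]>64
print(len(P),P[:,2].max(),"ly",np.percentile(ly,[1,50,99]),"lx",np.percentile(lx,[1,50,99]),"top",lx[t].mean(),cv2.minAreaRect(P[:,:2].astype(np.float32)))
for s in range(-30,31,10):
    m=t&(abs(ly-s)<5); print(s,m.sum(),lx[m].mean() if m.any() else 0,P[m,2].mean() if m.any() else 0)
E
```

```text
t 11.36 tcp [462.6 -62.1  44.7] w 85.1 F [-0.87 -0.3  -0.27]
t 12.04 tcp [462.1 -61.9 124.4] w 84.9 F [ 0.17  0.88 -0.01]
[(0.6, array([476.8, -56.3,  52. ]))]
341 73.0083848760375 ly [-32.53717279 -13.642645    30.1850644 ] lx [-19.28139223  -7.48219084  16.12973278] top -3.1585063334852115 ((459.5448303222656, -62.51109313964844), (66.29856872558594, 37.014225006103516), 86.98106384277344)
-30 32 -1.5569653606674068 67.61328545920551
-20 26 -4.830685358786483 68.78732123671622
-10 23 -2.615444283152628 68.94689090698671
0 26 -4.099763290282629 69.00031478637904
10 22 -2.3090357553626712 69.10229600011338
20 19 -4.734769998481491 68.62310850743638
30 18 -2.299047768875205 68.4212260398525
```

View pics/v2.png

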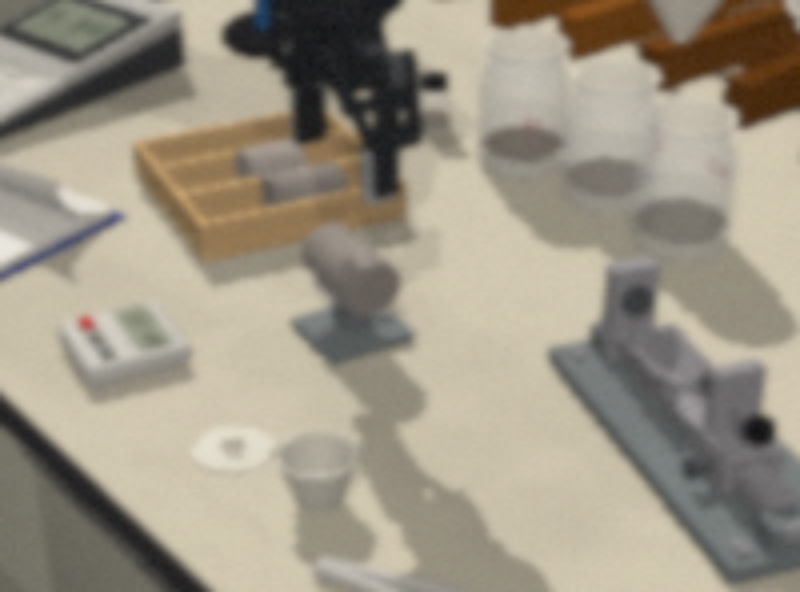

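```bash
python3 - <<'E'
from h import *
p=VR+0.6*u(VA-90)-1.0*u(VA)
arm.goto([*p,125],rot(VA-90)); st()
arm.servo_line([*p,75],max_speed=120); 
arm.servo_line([*p,53],max_speed=50); st()
arm.gripper_to(30,50); o=st()
q=o["tcp_pos"][:2]
arm.servo_line([*q,70],max_speed=60); st()
arm.servo_line([*q,125],max_speed=120); st()
c=arm.camera("scene"); cv2.imwrite("pics/v3.png",cv2.resize(c["img"][90:250,220:420],None,fx=4,fy=3.7)); 
E
```

```text
t 13.54 tcp [463.3 -63.2 124.7] w 85.1 F [0.11 0.38 0.05]
t 14.70 tcp [463.3 -63.2  52.8] w 84.9 F [0.18 0.69 0.26]
t 15.20 tcp [464.  -63.5  53.5] w 36.7 F [-0.18  0.4   5.78]
t 15.63 tcp [464.2 -63.5  70.4] w 36.2 F [-0.58  0.59 -1.1 ]
t 16.24 tcp [463.5 -63.3 124.5] w 36.2 F [ 0.23 -0.38 -2.02]
```

View pics/v3.png

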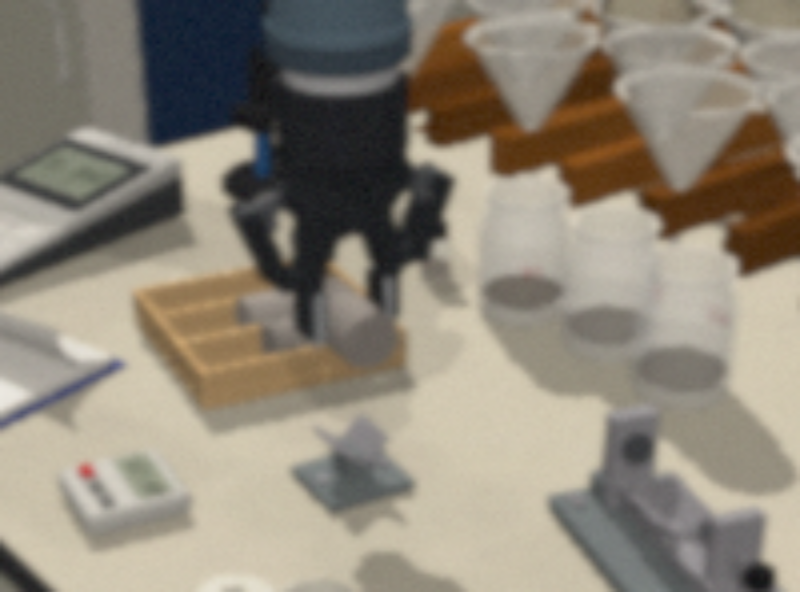

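```bash
python3 - <<'E'
from h import *
p=CAL+6*u(CA)
arm.goto([*p,125],rot(CA-90)); st()
arm.servo_line([*p,70],max_speed=120); b=st()
for z in np.arange(67,56,-1.5):
    arm.servo_line([*p,z],max_speed=30); o=st()
    if (o["ft_force"]-b["ft_force"])[2]>4: break
c=arm.camera("scene"); cv2.imwrite("pics/c1.png",cv2.resize(c["img"][150:310,300:500],None,fx=4,fy=3.7)); 
E
```

```text
t 17.12 tcp [ 551.5 -245.2  123.8] w 35.9 F [-0.49  0.87 -1.54]
t 17.73 tcp [ 552.7 -246.2   70.4] w 36.0 F [-0.29 -0.27 -1.39]
t 17.98 tcp [ 552.8 -246.9   67.6] w 36.5 F [-0.43 -0.44 -1.19]
t 18.23 tcp [ 552.5 -246.7   65.6] w 36.6 F [-0.26  0.79 -1.2 ]
t 18.48 tcp [ 552.4 -246.6   63.8] w 36.6 F [ 0.33 -0.16 -0.43]
t 18.73 tcp [ 552.4 -246.7   62.3] w 36.1 F [-0.48  0.23 -1.64]
t 18.98 tcp [ 552.6 -246.8   61. ] w 36.5 F [ 0.13 -0.38 -2.3 ]
t 19.23 tcp [ 553.3 -247.2   60.1] w 36.2 F [ 3.01 -0.1   0.15]
t 19.48 tcp [ 553.8 -247.4   59.5] w 36.7 F [1.37 0.16 7.52]
```

View pics/c1.png

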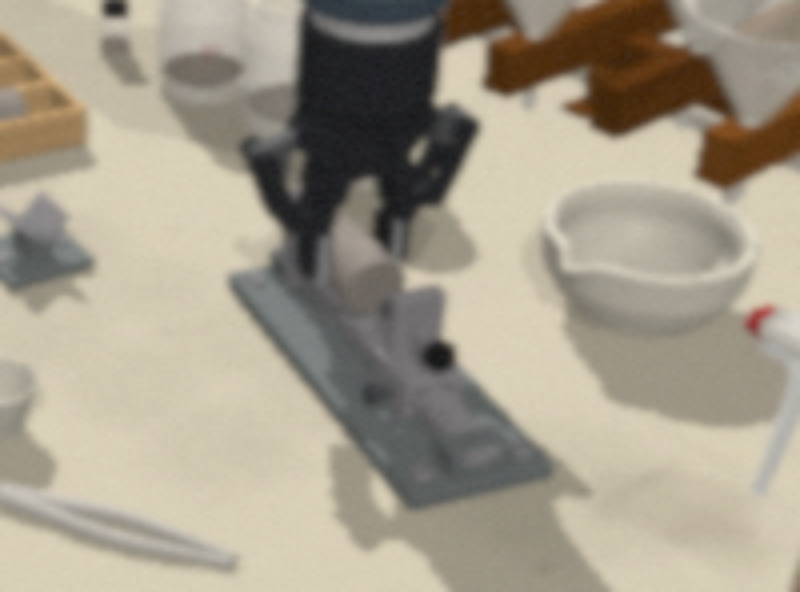

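The plug is seated in the cradle (crop ≈(362,265)) at the predicted height, with the sliding jaw (≈(418,320)) clear of it. I'll release and look.

```bash
python3 - <<'E'
from h import *
arm.gripper_to(85); o=st()
arm.servo_line([*o["tcp_pos"][:2],125],max_speed=150); st()
def look(n):
    c=arm.camera(n)
    cv2.imwrite("pics/c2%s.png"%n,cv2.resize(c["img"][150:310,300:500],None,fx=4,fy=3.7))
    for t,z in(("plug_long",58),("jaw_face",58),("thumb_stud",58),("anvil_face",58)):
        for m in arm.mark_of(n,t)[:1]:
            w=ray(c,m["position"],z); d=w[:2]-CAL; print(n,t,m["conf"],"lx %.1f ly %.1f"%(d@u(CA-90),d@u(CA)))
    P=cloud(c).reshape(-1,3); d=P[:,:2]-CAL; lx=d@u(CA-90); ly=d@u(CA)
    m=(abs(lx)<25)&(abs(ly-6)<42)&(P[:,2]>68)&(P[:,2]<100); 
    for s in range(-30,45,5):
        k=m&(abs(ly-s)<2.5); print(s,k.sum(),(lx[k].mean().round(1),P[k,2].mean().round(1)) if k.any() else "")
    m=(abs(lx)<20)&(ly<-55)&(ly>-80)&(P[:,2]>66)&(P[:,2]<95);print("plate lx",np.percentile(lx[m],[2,50,98]))
    m=(abs(lx)<20)&(ly<-85)&(ly>-125)&(P[:,2]>50)&(P[:,2]<95);print("stud",m.sum(),np.percentile(lx[m],[2,50,98]),np.percentile(ly[m],[2,50,98]))
look("scene")
arm.goto([*(CAL-160*u(CA)),160],rot(CA-90)); arm.gripper_to(0); st()
look("top"); look("scene")
E
```

```text
t 20.06 tcp [ 552.3 -246.6   57.7] w 84.8 F [-0.12  0.16  0.74]
t 20.66 tcp [ 552.  -246.4  124.6] w 85.0 F [ 0.83 -0.27 -0.81]
scene plug_long 0.95 lx 6.1 ly 10.6
scene jaw_face 0.87 lx -4.5 ly -47.3
scene thumb_stud 0.74 lx -37.2 ly -62.9
scene anvil_face 0.8 lx 6.1 ly 57.8
-30 0 
-25 20 (np.float64(-1.5), np.float64(71.4))
-20 34 (np.float64(0.1), np.float64(72.8))
-15 20 (np.float64(-5.5), np.float64(73.8))
-10 17 (np.float64(-2.5), np.float64(74.4))
-5 18 (np.float64(-5.0), np.float64(73.3))
0 17 (np.float64(-4.8), np.float64(74.3))
5 19 (np.float64(-3.0), np.float64(74.3))
10 16 (np.float64(-4.9), np.float64(74.3))
15 16 (np.float64(-5.8), np.float64(74.1))
20 16 (np.float64(-3.7), np.float64(74.2))
25 18 (np.float64(-5.2), np.float64(73.6))
30 20 (np.float64(-3.8), np.float64(74.1))
35 12 (np.float64(-3.3), np.float64(75.2))
40 1 (np.float64(-7.7), np.float64(73.6))
plate lx [-14.62178505  -2.00959053  14.06539771]
stud 61 [-8.48797793 -2.34619529  7.00186897] [-103.25800855  -97.64092468  -86.69081413]
t 22.39 tcp [ 500.2 -404.3  160. ] w 0.1 F [-0.21  0.37  0.29]
top plug_lo
[... 1074 characters left out ...]
)
-20 28 (np.float64(-2.3), np.float64(73.3))
-15 21 (np.float64(-6.4), np.float64(73.9))
-10 19 (np.float64(-2.5), np.float64(74.6))
-5 17 (np.float64(-4.4), np.float64(74.5))
0 15 (np.float64(-2.9), np.float64(74.7))
5 15 (np.float64(-5.4), np.float64(74.0))
10 17 (np.float64(-3.9), np.float64(73.5))
15 20 (np.float64(-4.0), np.float64(74.4))
20 12 (np.float64(-6.7), np.float64(73.7))
25 23 (np.float64(-3.8), np.float64(74.3))
30 13 (np.float64(-2.1), np.float64(73.8))
35 18 (np.float64(-3.1), np.float64(73.9))
40 1 (np.float64(-7.2), np.float64(73.0))
plate lx [-13.97259932  -1.17791865  13.99519756]
stud 62 [-8.17577125 -2.86876961  6.34672811] [-103.46663694  -97.92206088  -85.29281934]
```

View pics/c2scene.png

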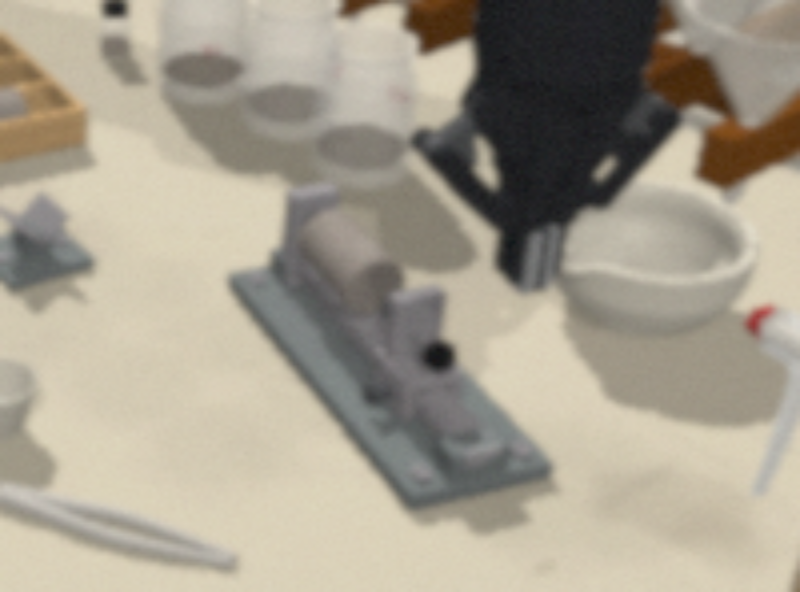

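View pics/c2top.png

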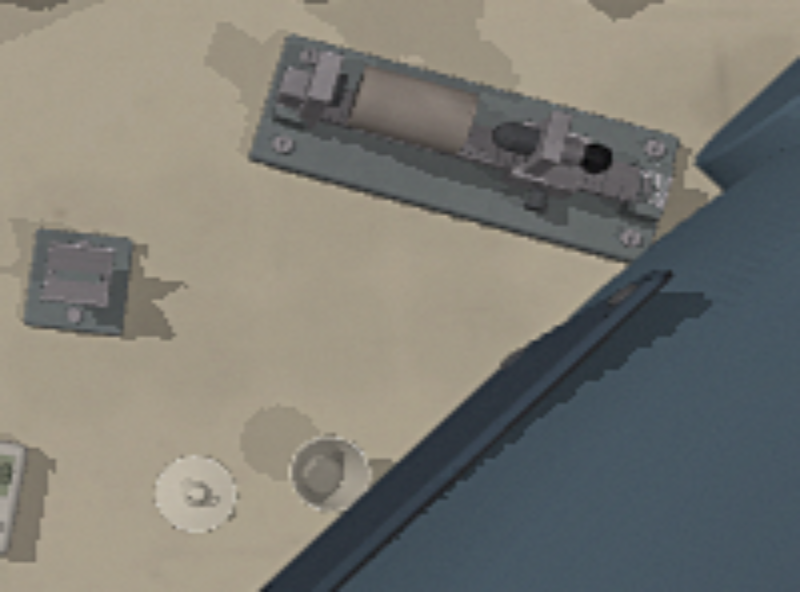

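```bash
python3 - <<'E'
from h import *
L=lambda y,z,**k: arm.servo_line([*(CAL+1.0*u(CA-90)+y*u(CA)),z],**k)
def f():
    o=arm.observe(); d=o["tcp_pos"][:2]-CAL
    return o["time"],d@u(CA-90),d@u(CA),o["tcp_pos"][2],o["ft_force"][:2]@u(CA),o["ft_force"][2]
L(-133,100,max_speed=120)
L(-133,50,max_speed=60); print(np.round(f(),2))
c=arm.camera("scene"); cv2.imwrite("pics/p1.png",cv2.resize(c["img"][150:310,300:500],None,fx=4,fy=3.7)) 
for y in(-127,-122,-119,-116,-112):
    L(y,50,max_speed=15); print(np.round(f(),2))
c=arm.camera("scene"); cv2.imwrite("pics/p2.png",cv2.resize(c["img"][150:310,300:500],None,fx=4,fy=3.7)) 
E
```

```text
[ 2.4580e+01  1.3400e+00 -1.3315e+02  5.0380e+01 -9.0000e-02  2.6000e-01]
[  25.18    1.04 -126.87   50.04    0.4     0.73]
[  25.66    1.01 -121.89   49.98    0.3     0.44]
[ 2.6010e+01  9.7000e-01 -1.1889e+02  4.9990e+01  3.9000e-01 -1.0000e-02]
[  26.36    0.99 -115.87   50.     -0.6    -0.65]
[ 2.6780e+01  1.0200e+00 -1.1185e+02  5.0010e+01  2.0000e-02 -1.7000e-01]
```

View pics/p1.png

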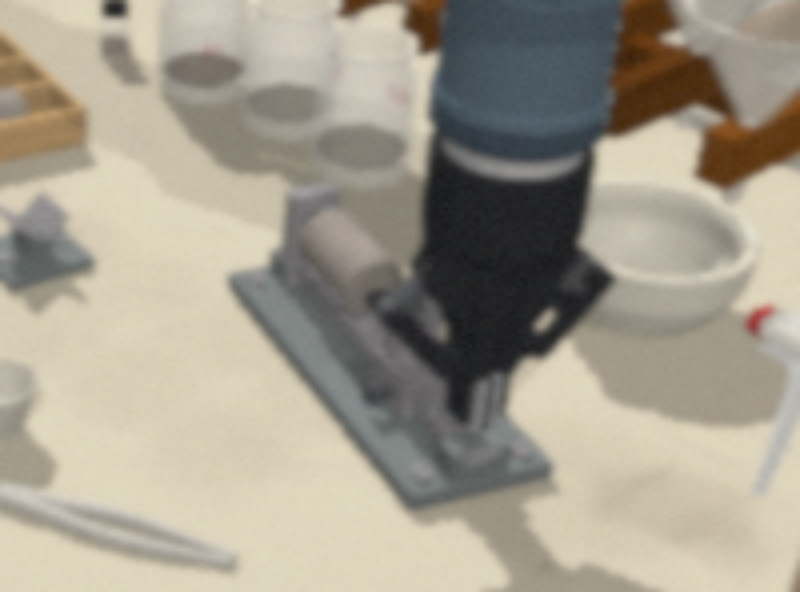

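View pics/p2.png

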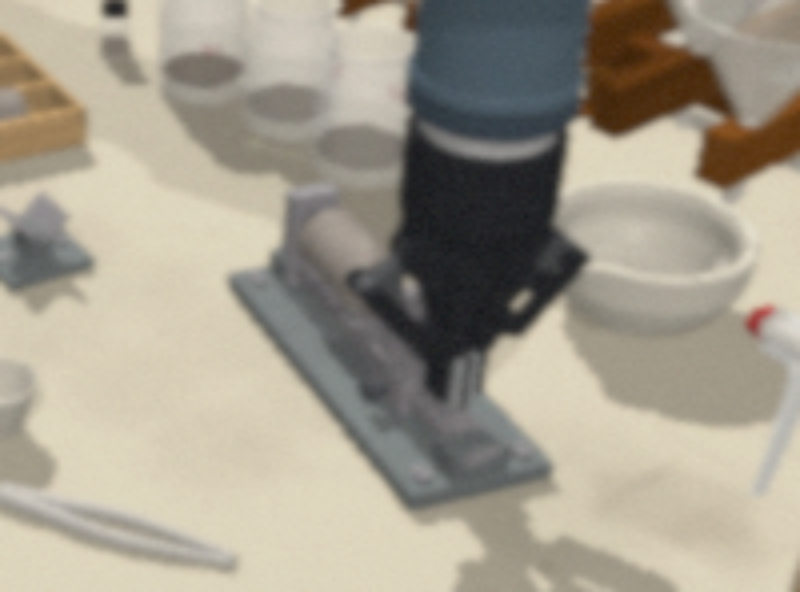

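The fingers are behind the stud (crop ≈(470,400), then (450,385)) with nothing else in contact. I'll continue slowly.

```bash
python3 - <<'E'
from h import *
L=lambda y,z,**k: arm.servo_line([*(CAL+1.0*u(CA-90)+y*u(CA)),z],**k)
def f():
    F=[];
    for i in range(4):
        o=arm.observe(); F.append(o["ft_force"]); arm.sleep(0.03)
    d=o["tcp_pos"][:2]-CAL; F=np.mean(F,0)
    return o["time"],d@u(CA-90),d@u(CA),o["tcp_pos"][2],F[:2]@u(CA),F[2]
np.set_printoptions(suppress=True,precision=2)
for y in(-107,-102,-98):
    L(y,50,max_speed=15); print(np.array(f()))
y=-98
while y<-89:
    y+=0.7; L(y,50,max_speed=10); r=np.array(f()); print(r)
    if r[4]<-3.5: break
c=arm.camera("scene"); cv2.imwrite("pics/p3.png",cv2.resize(c["img"][150:310,300:500],None,fx=4,fy=3.7)) 
E
```

```text
[  27.41    0.98 -106.89   49.96    0.2     0.11]
[  28.02    1.01 -101.87   49.97    0.28   -0.08]
[ 28.57   1.   -97.95  50.01  -0.86   0.26]
[ 28.96   1.04 -97.39  50.04  -1.42   0.38]
[ 29.34   1.   -96.59  50.02  -1.4    0.32]
[ 29.73   0.99 -95.84  49.99  -1.72   0.1 ]
[ 30.11   1.01 -95.14  49.99  -1.57   0.46]
[ 30.49   1.01 -94.46  49.99  -1.24   0.03]
[ 30.88   0.99 -93.75  49.99  -1.15   0.1 ]
[ 31.26   0.99 -93.05  49.99  -1.35   0.38]
[ 31.64   1.01 -92.58  50.02  -2.46   0.69]
[ 32.02   1.04 -92.35  50.08  -4.65  -0.13]
```

View pics/p3.png

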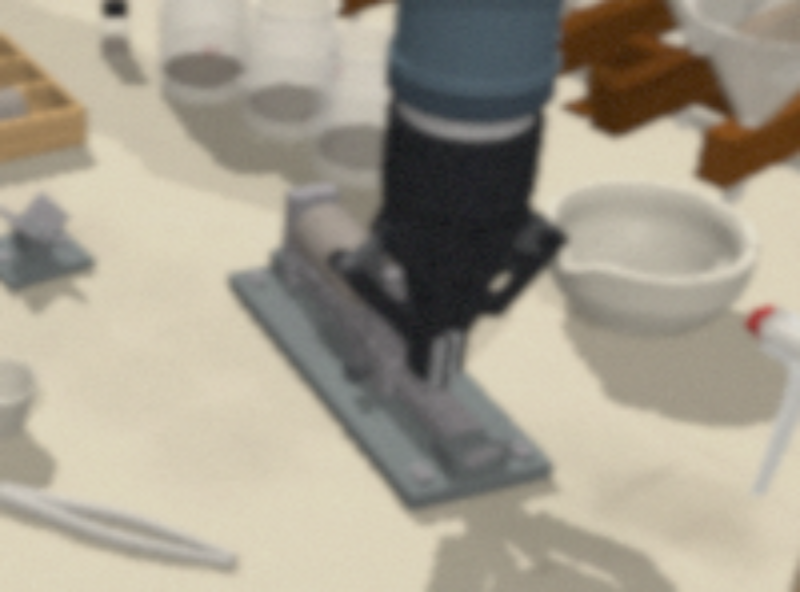

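The force rises steeply at y = −92.6, where −93 was expected, so the plug is closed between the faces. Now I back off and check.

```bash
python3 - <<'E'
from h import *
L=lambda y,z,**k: arm.servo_line([*(CAL+1.0*u(CA-90)+y*u(CA)),z],**k)
L(-97,50,max_speed=20); L(-125,50,max_speed=60); L(-130,150,max_speed=120); 
arm.goto([*(CAL-190*u(CA)),200],rot(CA-90)); st()
for n in("top","scene"):
    c=arm.camera(n); np.savez(n+"_end.npz",**c)
    cv2.imwrite("pics/e_%s.png"%n,cv2.resize(c["img"][140:300,320:480],None,fx=4.8,fy=3.7))
    cv2.imwrite("pics/et_%s.png"%n,cv2.resize(c["img"][120:260,160:360],None,fx=4,fy=4))
    for t,z in(("plug_long",58),("jaw_face",58),("thumb_stud",58),("anvil_face",58)):
        for m in arm.mark_of(n,t)[:1]:
            w=ray(c,m["position"],z); d=w[:2]-CAL; print(n,t,m["conf"],"lx %.1f ly %.1f"%(d@u(CA-90),d@u(CA)))
    P=cloud(c).reshape(-1,3); d=P[:,:2]-CAL; lx=d@u(CA-90); ly=d@u(CA)
    m=(abs(lx-1)<14)&(P[:,2]>69)&(P[:,2]<100)
    for s in range(-76,70,4):
        k=m&(abs(ly-s)<2); print((s,int(k.sum()),lx[k].mean().round(1),P[k,2].mean().round(1)) if k.any() else s,end=" ")
    print()
    k=(abs(lx)<25)&(P[:,2]>50)&(ly<-55)&(ly>-110); print("stud ly",np.percentile(ly[k],[0,2,5]),lx[k].mean())
    for t in("plug_medium","plug_short"):
        for q in arm.mark_of(n,t)[:1]: print(n,t,q["conf"],ray(c,q["position"],25))
E
```

```text
t 34.53 tcp [ 490.3 -433.7  200. ] w 0.2 F [-0.3   0.55  0.03]
top plug_long 0.83 lx -1.8 ly 19.5
top jaw_face 0.94 lx 3.3 ly -18.7
top thumb_stud 0.64 lx 2.2 ly -79.2
top anvil_face 0.92 lx 0.7 ly 48.3
-76 -72 -68 -64 -60 -56 -52 (-48, 24, np.float64(0.6), np.float64(83.1)) (-44, 25, np.float64(1.0), np.float64(82.8)) (-40, 31, np.float64(0.3), np.float64(79.9)) (-36, 1, np.float64(2.1), np.float64(69.1)) -32 -28 (-24, 1, np.float64(2.7), np.float64(69.2)) -20 (-16, 12, np.float64(0.2), np.float64(74.9)) (-12, 24, np.float64(-1.3), np.float64(75.4)) (-8, 23, np.float64(0.0), np.float64(75.3)) (-4, 25, np.float64(0.3), np.float64(74.6)) (0, 22, np.float64(-0.1), np.float64(74.6)) (4, 25, np.float64(-1.5), np.float64(74.8)) (8, 22, np.float64(0.6), np.float64(74.9)) (12, 23, np.float64(-0.6), np.float64(75.0)) (16, 21, np.float64(-0.4), np.float64(75.6)) (20, 23, np.float64(-0.7), np.float64(75.4)) (24, 23, np.float64(-0.4), np.float64(74.8)) (28, 25, np.float64(-0.2), np.float64(75.3)) (32, 23, np.float64(-0.5), np.float64(74.8)) (36, 23, np.float64(0.0), np.float64(75.3)) (40, 22, n
[... 1348 characters left out ...]
oat64(75.4)) (24, 16, np.float64(-3.8), np.float64(74.3)) (28, 8, np.float64(-4.5), np.float64(75.6)) (32, 13, np.float64(-0.2), np.float64(74.6)) (36, 11, np.float64(-0.9), np.float64(74.4)) (40, 9, np.float64(-2.4), np.float64(75.1)) (44, 10, np.float64(-2.5), np.float64(75.8)) (48, 3, np.float64(-5.9), np.float64(73.4)) (52, 31, np.float64(0.8), np.float64(76.8)) (56, 17, np.float64(-0.9), np.float64(76.7)) (60, 13, np.float64(0.8), np.float64(79.8)) (64, 4, np.float64(5.7), np.float64(79.1)) 68 
stud ly [-81.15419647 -80.84700524 -80.4709556 ] -1.7287206515385418
scene plug_medium 0.47 [518.73244289  81.59054176  25.        ]
scene plug_short 0.48 [535.06215048 122.96365795  25.        ]
```

View pics/e_top.png

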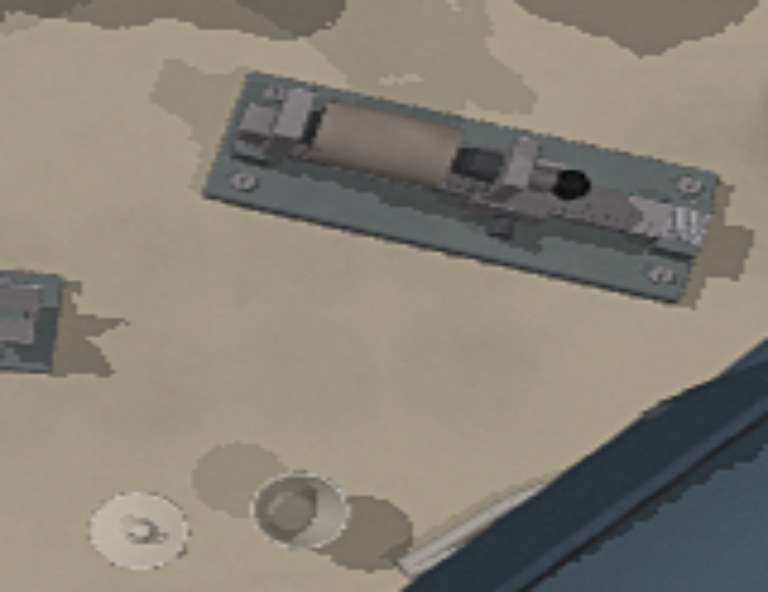

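View pics/e_scene.png

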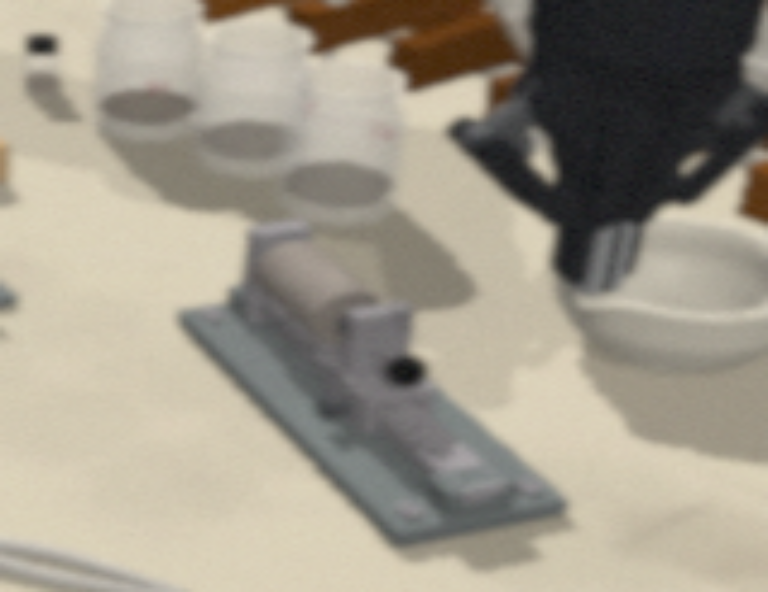

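View pics/et_top.png

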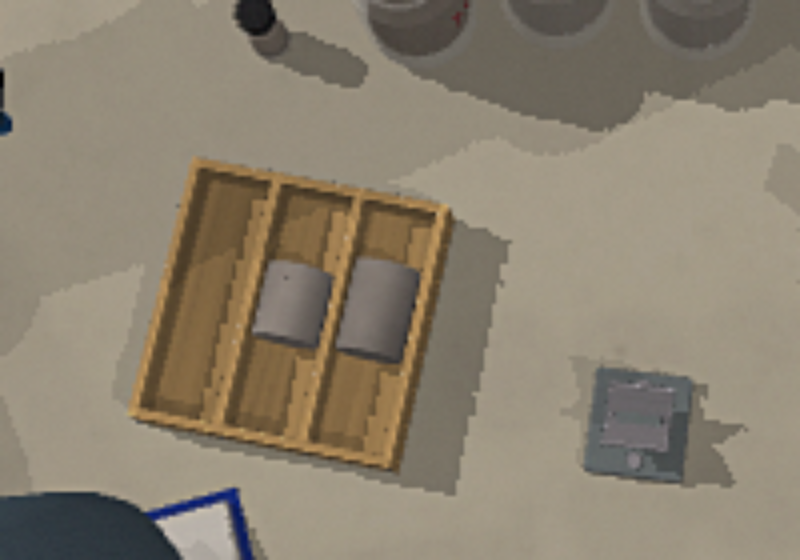

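The plug lies in line between the dark nose (top crop ≈(478,162)) and the anvil (≈(318,125)). The plate is upright and the other two plugs are in their channels. One offline check of the jaw travel, then I hand in.

```bash
python3 - <<'E'
from h import *
for n in("top","scene"):
    A=np.load(n+".npy").reshape(-1,3); B=cloud(np.load(n+"_end.npz")).reshape(-1,3); r=[]
    for P,(a,b) in((A,(-85,-55)),(B,(-58,-30))):
        d=P[:,:2]-CAL; lx=d@u(CA-90); ly=d@u(CA); k=(abs(lx)<13)&(P[:,2]>80)&(ly>a)&(ly<b); r.append((np.median(ly[k]),ly[k].min(),ly[k].max()))
        kk=(abs(lx)<13)&(P[:,2]>66)&(P[:,2]<95)&(ly>30)&(ly<75); print(n,r[-1],"anvil",np.percentile(ly[kk],[3,50]))
    print("jaw travel",r[1][0]-r[0][0])
arm.sign_off()
E
```

```text
top (np.float64(-66.49047962256418), np.float64(-72.51424623221753), np.float64(-61.072594727299425)) anvil [46.72629621 57.38783997]
top (np.float64(-43.96578316695069), np.float64(-49.81186088717231), np.float64(-38.820610616640124)) anvil [31.0537363 45.6385529]
jaw travel 22.524696455613487
scene (np.float64(-68.77513264532189), np.float64(-74.50602351326233), np.float64(-59.61102982771074)) anvil [46.91733989 52.88061986]
scene (np.float64(-46.85339948386394), np.float64(-51.33974108022635), np.float64(-39.728356719106316)) anvil [31.34488371 51.52772394]
jaw travel 21.92173316145795
the job is handed in; nothing more can be done
```

The longest plug is in the caliper's cradle, let go and closed between both measuring faces. I handed the job in at about 35 s of the 64 s allowed, and no verdict was given.

**What I did:** I lifted the plug out of the tray by its ends and laid it in the V-rest. I let go, took it again round its sides, laid it in the cradle and let go. I then pushed the thumb stud with the closed fingers at measuring-axis height until the force rose steeply to about 4.7 N. That happened within 0.5 mm of the expected closing position, and then I backed off.

**Last checks:**
- **Plug:** in the depth picture it runs level from about y = −17 to +46 mm in the caliper frame, centred at about 14.5 mm. Its top line is within about 1 mm of the axis sideways.
- **Jaw:** its plate centre is at −44 mm in the top camera and −47 mm in the scene camera, where −45.5 mm is expected when closed. The plate looks upright in the pictures, but I could not measure the rock itself.
- **Other plugs and robot:** the other two plugs still lie in their channels, and the arm stands clear of everything.

**What disagreed:**
- **Jaw travel:** from the first picture to the last I measured only about 22 mm, not the nominal 28 mm. The first picture had the plate about 5–7 mm in from fully open, so the jaw was probably not fully open at the start. Where it ended up and the force rise both fit a closed jaw.
- **Network marks:** for the plug centre and the medium plug they scattered by 5 to 20 mm. I relied on the depth data and the contact forces instead.

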